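# Lock the indexing stand and tap the gib key tight

### The job

Lock the green indexing stand by turning its red cam knob counter-clockwise until the sprung follower drops into the notch. Then take the blued steel key from the rack, start its thin end in the gap between spindle and hub with its sloping face towards the copper pad, let go of it, and tap it down from above until it wedges tight, firmly but without ramming it. Leave the brass key, the sundial compass and the cracked lens where they are.

Things in the scene. Friction and masses are not known exactly. Their poses are not given: they have to be found in the camera images.
- stand: Green base plate of the stand, 110 (x) x 270 (y) x 20 mm, fixed; origin at the centre of its underside, z up. Yaw within 0.35 rad; on either side of the counter. Brass hub drum: 68 mm diameter, top 85 mm above the counter, axis at (0, +65 mm). In it a steel spindle of 18 mm diameter with a flat facing +x rises to 89 mm. Cam knob's axis at (0, -75 mm).
- gap (a point): Centre of the key gap's mouth at the hub's top, 85 mm above the counter; axes as the stand's. Gap 16 mm wide in y; in x from the spindle's upright flat (about 4 mm to -x) to the copper pad, which leans 0.15 mm per mm like the key: 8 mm at the mouth, 3 mm at its foot 36 mm lower, free below. The spindle is up to 1.5 mm off in x, so the key first grips anywhere 18 to 38 mm down.
- pad: Copper pad of the split hub on the +x side of the gap, springs outward in x at about 30 N per mm. Its origin is the stand's origin. The key is tight when, left alone, it squeezes the pad with over 12 N: a push of 16 to 22 N on its head does it (friction about 0.6), and it then hardly sinks further under such a push. A squeeze over 36 N (push of some 28 N or more) bursts the hub.
- cam (a joint): Turn of the cam and its red knob about its upright axis, rad, growing counter-clockwise from above; starts at 0 to 0.5, the follower drops at 1.4 and then blocks further turning. Moderate friction, about 0.1 N m.
- cam_grip (a point): On the knob's axis 56 mm above the counter, 7 mm below the top of the red bar grip: 46 mm long, 14 mm wide, from 37 to 63 mm above the counter. Its x axis runs along the bar; at joint value 0 that is the stand's x. The steel cam disc below it has 44 mm diameter, its top 33 mm above the counter.
- follower (a joint): Travel of the sprung brass follower (10 mm wide bar with round steel tip, between cam and hub, top 33 mm above the counter) towards the cam, m: 0 while the tip rides on the rim, about 0.005 once dropped into the notch.
- key: Dark blue steel gib key, about 105 g, head up in one of two holes of the fixed wooden rack. Origin at the thin end, z up. Shank 14 mm wide (y), 52 long; flat face at x = -4 mm, sloping face at x = 0 at the thin end, +7.8 under the head. Head x -4 to +12, 24 wide (y), 20 high, top at z = 72. In the rack the head rests on its top, 62 mm above the counter, slope to +x within 0.4 rad.
- key_tip (a point): The origin of the key, at its thin end.
- key_head (a point): Centre of the top of the key's head, 72 mm above the thin end, 4 mm towards the sloping side. Axes as the key's.
- key_slope (a point): Middle of the head's end on the sloping side of the key, 12 mm in x from the origin and 62 mm up.
- brass_key: Spare brass key of the same shape, in the rack's other hole 70 mm away along the key's y; to be left alone. The rack measures 80 (x) x 130 (y) x 62 mm high.
- sundial: Boxwood sundial compass, 70 x 70 x 16 mm with an 18 mm post, origin at the centre of its underside; bystander.
- lens: Cracked convex lens in a brass rim, 72 mm diameter, 12 mm high, lying flat, origin at the centre of its underside; bystander.
Mind the look-alikes: they are no part of the job. Leave any pink look-alike of the key alone.

How it is judged:
By the outcome, as a careful person would: the job done as asked, in the order asked, and still so for the second after the job is handed in, with the robot touching nothing.
It also fails if it takes over 61 s, if anything falls off the work surface, if the arm or the gripper's body presses on something with over 40 N, if the wrist force passes 120 N, or if a joint passes its speed limit or range.

### The arm

A 6-joint arm with a two-finger parallel gripper is mounted at the origin on the work surface. World frame = base frame: x ahead of the robot, y to its left, z up, the work surface at z = 0. Lengths are in mm, angles in rad, forces in N, time in s.
With the tool pointing down it reaches from about 350 to 975 mm from the base axis. Payload 7.1 kg.
Tool frame: the origin (TCP) lies midway between the tips of the shut fingers; the grasp point (between the pads) lies 19 mm behind it (ctrl.grip_depth is the distance from the TCP to the grasp point, in mm); z points along the fingers, y is the line along which they close (so a half turn about z gives the same grasp; the last joint's range is limited). The gripper opens to 88 mm and grips with 3 to 60 N. Pads are 20 mm wide; open, the fingers measure 115 mm over their backs; the gripper's body (75 mm by 178 mm) begins 61 mm behind the grasp point.
Start: joints at [1.285, 0.423, 1.63, -0, 1.089, -0.019], TCP at [164.747, 602.879, 222.675] pointing down, gripper open.
Joint ranges: [-3, 3], [-0.9, 2.11], [0.09, 2.58], [-1.31, 4.45], [0.11, 2.69], [-2.54, 2.54]. Speed limits (rad/s): [2.39, 2.39, 3.01, 3.14, 3.14, 3.14].

### API

Orientations are given as a rotation vector (axis times angle).
In Python, from workcell import ctrl, cams gives the robot as it stands.
- The arm moves only by the tool move_arm, never from a script. Its argument "steps" is a list of rows, each a list of 3 entries, a list of its own where there are three numbers: the shift along the tool's x, y, z in units of 25 mm (1.0 is 25 mm), then the turn about the tool's z in units of 5 degrees (1.0 is 5 degrees), then the closure, from 0 (fully open) to 1 (shut). A call has 1 to 20 rows; each row shifts and turns the commanded pose from where the row before left it, along the tool's axes as they then stand; what a row does not reach is not made up. A row lasts 1/12 s, in which the tool goes at most 41.7 mm and 7.16 degrees, less where a joint would pass 70% of its speed; a pose out of reach is approached as far as the arm can. A call is refused whole if a number of a shift passes 1 or a number of a turn 1, either way. A call with a gripper value outside its range is refused whole. The fingers move at their own pace and stop on an object; the grip force is fixed at half the most. Time passes only in rows, so rows that do not move let the fingers close. It gives the time, the measured TCP pose, the force, the opening and the grip force at its end, in the units of the state.
- ctrl.get_obs(): the state, without advancing time (a new reading comes with each control period).
- cams.get_image(name): name is "scene" or "top"; returns a dict with "image" (400x640x3 uint8, red, green, blue), "camera_matrix" (3x3 intrinsics, pixels), "xyz" and "rotation" of the camera in the world. Camera axes: x right, y down, z forward; pixel columns grow to the right and rows downward; lengths in mm; the calibration is good to about 2 mm. A picture is of the moment at which its call begins. There is no depth.
- ctrl.close_job(): hands the job in; it is judged then, once.
Trained networks look in the newest picture that a camera, given by its name, has taken for a name from the list of things; names that differ only in an ending like _2 or _b are one class to them, and where a whole thing is asked for, a point or a joint stands for the part that bears it (a point fixed in the world has none). Each returns a list of dicts, best first, with "p" (0 to 1); they miss things now and then, are a little off and sometimes report something else, mostly with a low value. They report only what shows in the picture. A call takes as long as a camera call. They do not tell look-alikes from the thing itself.
- cams.boxes_of(camera, thing): "rect" ([centre column, centre row, width, height] in pixels, round what is visible of it).
- cams.cut_out(camera, thing): "pixels" (400x640 bool, what is visible of it) and "rect" ([centre column, centre row, width, height] in pixels, round what is visible of it).
The state is a dict: "t": time; "qpos": joint angles; "qvel": joint speeds; "joint_torque": joint torques, N m; "ee_pos": TCP position; "orientation": TCP orientation; "ft_force": force on the tool from outside, world axes, zero at the start; "moment": the same for the moment, N m; "width": finger opening in mm; "grasp_force": force on a finger pad.
Only numpy, scipy, OpenCV 4.12 (cv2) and the standard library are available. Lean on these libraries where they do the work, as an engineer would, in place of code of your own. Each camera call takes 0.05 s, during which the arm holds its last target. There are 200 camera calls.

## Working session

There is one attempt and no reset: what is moved stays moved. The work goes in short steps, Python scripts to look and compute and a tool call to move; the robot and the scene stay as the last step left them, time stands still between calls to the robot, and variables do not carry over. Pictures are saved under pics/ and viewed, at most 10 in all, crops included, and the job is handed in when it is done.

Besides the shell and the picture viewer there is one more tool, called as name([rows], argument=value, ...), one row to a line, values as JSON. move_arm: Moves the arm, as the interface text tells. Its arguments: {"type":"object","properties":{"steps":{"type":"array"}},"required":["steps"]}

```bash
mkdir -p pics; ls; cat > h.py <<'E'
import numpy as np, cv2
from workcell import ctrl, cams
def shot(n,f=None):
    d=cams.get_image(n)
    if f: cv2.imwrite(f,d["image"][:,:,::-1])
    return d
def ray(d,px):
    v=np.linalg.inv(d["camera_matrix"])@np.array([px[0],px[1],1.])
    return np.array(d["xyz"]),np.array(d["rotation"])@v
def atz(d,px,z):
    o,v=ray(d,px); return o+v*(z-o[2])/v[2]
def tri(d1,p1,d2,p2):
    A=[];b=[]
    for d,p in((d1,p1),(d2,p2)):
        o,v=ray(d,p);v=v/np.linalg.norm(v);P=np.eye(3)-np.outer(v,v);A.append(P);b.append(P@o)
    return np.linalg.lstsq(np.vstack(A),np.hstack(b),rcond=None)[0]
def proj(d,X):
    c=np.array(d["rotation"]).T@(np.array(X,float)-np.array(d["xyz"]));u=np.array(d["camera_matrix"])@c
    return u[:2]/u[2]
E
cat > a.py <<'E'
from h import *
np.set_printoptions(precision=1,suppress=True)
for n in("scene","top"):
    d=shot(n,f"pics/{n}0.png"); print(n,d["xyz"],d["camera_matrix"][0],np.array(d["rotation"]).tolist())
    for t in("stand","pad","cam","follower","key","key_head","brass_key","sundial","lens","gap","cam_grip"):
        try: print(t,[(round(b["p"],2),[round(float(x)) for x in b["rect"]]) for b in cams.boxes_of(n,t)])
        except Exception as e: print(t,e)
print(ctrl.get_obs())
E
python3 a.py
```

```text
pics
scene [1035.7 -470.5  774. ] [507.3   0.  322.3] [-2.263216179582693, -0.8702952467364414, 0.34604701779587366]
stand [(0.73, [238, 225, 14, 18]), (0.66, [356, 135, 121, 77])]
pad []
cam [(0.93, [329, 139, 16, 26]), (0.34, [211, 247, 16, 16])]
follower [(0.43, [340, 140, 3, 6])]
key [(0.79, [284, 206, 27, 27]), (0.66, [240, 223, 16, 17]), (0.65, [208, 205, 23, 28])]
key_head [(0.76, [288, 205, 26, 30]), (0.76, [209, 206, 32, 25]), (0.47, [239, 224, 15, 15])]
brass_key [(0.6, [214, 246, 14, 17])]
sundial [(0.71, [420, 226, 52, 37]), (0.71, [339, 139, 1, 3]), (0.71, [240, 224, 19, 13])]
lens [(0.91, [367, 293, 41, 36])]
gap [(0.94, [354, 135, 126, 83])]
cam_grip []
top [448.9 -31.3 934.8] [451.6   0.  318.4] [-2.122384696726411, 2.105163897053391, -0.1629409017953792]
stand [(0.93, [196, 266, 143, 96]), (0.35, [386, 247, 19, 13])]
pad [(0.38, [159, 241, 3, 4])]
cam [(0.21, [158, 239, 6, 8])]
follower [(0.64, [209, 267, 25, 11]), (0.59, [257, 144, 45, 47])]
key [(0.78, [370, 308, 14, 39]), (0.76, [321, 254, 36, 18]), (0.44, [384, 249, 12, 7])]
key_head [(0.84, [373, 310, 11, 40]), (0.81, [320, 252, 34, 12])]
brass_key [(0.64, [422, 245, 18, 10])]
sundial [(0.92, [256, 144, 47, 43])]
lens [(0.57, [342, 138, 33, 34])]
gap [(0.75, [198, 266, 141, 96])]
cam_grip [(0.82, [230, 277, 25, 25])]
{'t': 1.2, 'qpos': array([ 1.3,  0.4,  1.6,  0. ,  1.1, -0. ]), 'qvel': array([-0., -0.,  0., -0.,  0., -0.]), 'joint_torque': array([  0. , -54.5, -27.4,   0.1,   0. ,  -0. ]), 'ee_pos': array([164.7, 602.9, 222.7]), 'orientation': array([-0.4, -3.1,  0. ]), 'ft_force': array([-0. ,  0.9,  0.9]), 'moment': array([-0.1, -0. ,  0. ]), 'grasp_force': 0.0, 'width': 87.88285675162953}
```

```bash
sed -i 's/np.array(d\["rotation"\])/R(d)/g; s/^def shot/def R(d): return cv2.Rodrigues(np.array(d["rotation"],float))[0]\ndef shot/' h.py
python3 - <<'E'
import cv2,numpy as np
a=cv2.imread("pics/scene0.png");b=cv2.imread("pics/top0.png")
a=cv2.resize(a[80:340,160:480],None,fx=2,fy=2,interpolation=2)
cv2.imwrite("pics/s1.png",cv2.resize(a,(740,600)) if 0 else a)
cv2.imwrite("pics/t1.png",cv2.resize(b[100:360,100:480],None,fx=2.1,fy=2.1,interpolation=2))
E
```

```text
(no output)
```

View pics/s1.png

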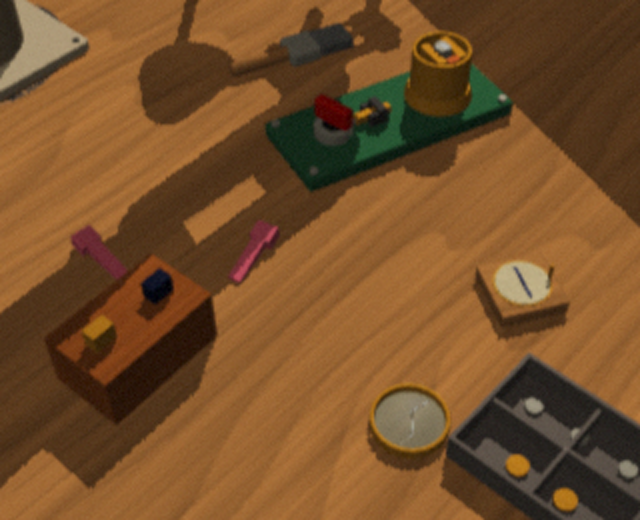

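View pics/t1.png

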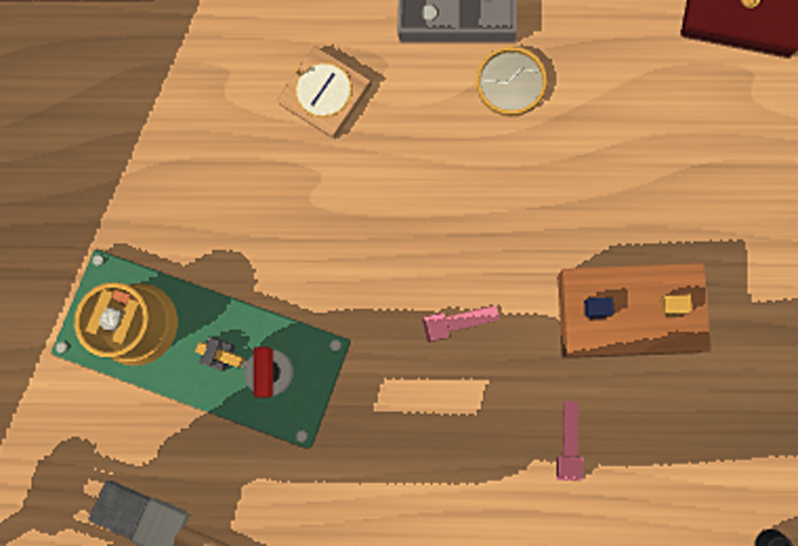

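```bash
cat > fit.py <<'E'
from h import *
from scipy.optimize import least_squares
import pickle
np.set_printoptions(precision=2,suppress=True)
def hull(m):
    n,l,s,c=cv2.connectedComponentsWithStats(m.astype(np.uint8))
    k=1+np.argmax(s[1:,4]); pts=np.argwhere(l==k)[:,::-1]
    return pts,c[k]
def T(p): 
    c,s=np.cos(p[2]),np.sin(p[2]); return lambda X:np.stack([p[0]+c*X[:,0]-s*X[:,1],p[1]+s*X[:,0]+c*X[:,1],X[:,2]],1)
BOX=lambda a,b,h0,h1,cx=0,cy=0:np.array([[cx+i*a/2,cy+j*b/2,z] for i in(-1,1) for j in(-1,1) for z in(h0,h1)],float)
def bpts(m):
    pts,_=hull(m); h=cv2.convexHull(pts.astype(np.float32))[:,0]
    q=[]
    for a,b in zip(h,np.roll(h,-1,0)):
        k=max(1,int(np.hypot(*(b-a)))); q+=[a+(b-a)*i/k for i in range(k)]
    return np.array(q)
def fit(obs,X,p0):   # obs: list of (cam,boundary pts); hull pixels centres lie ~.5px inside
    def res(p):
        r=[]
        for d,q in obs:
            P=cv2.convexHull(np.array([proj(d,x) for x in T(p)(X)],np.float32))
            r+=[cv2.pointPolygonTest(P,(float(u[0]),float(u[1])),True)-.35 for u in q]
        return np.array(r)
    s=least_squares(res,p0,x_scale=[1,1,.01],diff_step=1e-4,loss='soft_l1'); return s.x,np.sqrt(np.mean(res(s.x)**2))
E
cat > m1.py <<'E'
from fit import *
D={n:shot(n,f"pics/{n}_m1.png") for n in("scene","top")}
pickle.dump(D,open("d0.pkl","wb"))
O={}
for n,d in D.items():
    h=cv2.cvtColor(d["image"],cv2.COLOR_RGB2HSV); H,S,V=[h[:,:,i].astype(int) for i in range(3)]
    O[n]={"green":(H>45)&(H<85)&(S>80),"red":((H<4)|(H>176))&(S>170)&(V>70),"blue":(H>105)&(H<130)&(S>90)}
    for c,m in O[n].items():
        p,ce=hull(m); print(n,c,len(p),ce,p.min(0),p.max(0))
d=D["top"]; cs=[atz(d,hull(O[n:="top"][c])[1],z) for c,z in(("green",20),("red",63),("blue",82))]; print(cs)
X=BOX(110,270,0,20)
for ns in(("top",),("scene",),("top","scene")):
    print(ns,*[fit([(D[n],bpts(O[n]["green"])) for n in ns],X,[cs[0][0],cs[0][1],y]) for y in(-.2,)])
for c in("red","blue"):
    print(c,tri(D["top"],hull(O["top"][c])[1],D["scene"],hull(O["scene"][c])[1]))
E
python3 m1.py
```

```text
scene green 2605 [349.12 145.07] [293 113] [415 174]
scene red 158 [325.44 135.1 ] [318 128] [334 143]
scene blue 138 [467.02  29.98] [455  23] [479  37]
top green 4614 [204.57 268.28] [125 219] [265 312]
top red 1898 [456.19 100.55] [426  79] [486 123]
top blue 2379 [575.79  81.51] [550  55] [605 108]
[array([477.96, 223.49,  20.  ]), array([ 818.34, -283.77,   63.  ]), array([ 850.2 , -515.69,   82.  ])]
('top',) (array([485.4 , 245.44,  -0.33]), np.float64(0.44494058182964397))
('scene',) (array([483.29, 246.16,  -0.33]), np.float64(1.836237978559077))
('top', 'scene') (array([485.17, 245.52,  -0.33]), np.float64(1.2439190096852404))
red [ 706.71 -161.49  392.8 ]
blue [ 754.48 -190.69  555.67]
```

```bash
cat > m2.py <<'E'
from fit import *
D=pickle.load(open("d0.pkl","rb"))
W={"top":{"red":(205,255,260,300),"blue":(370,400,235,260)},"scene":{"red":(310,345,120,150),"blue":(225,255,210,240)}}
O={};q={}
for n,d in D.items():
    h=cv2.cvtColor(d["image"],cv2.COLOR_RGB2HSV); H,S,V=[h[:,:,i].astype(int) for i in range(3)]
    m0={"red":((H<5)|(H>175))&(S>150)&(V>40),"blue":(H>100)&(H<135)&(S>70)&(V<140)}
    for c in m0:
        x0,x1,y0,y1=W[n][c]; m=np.zeros(H.shape,bool); m[y0:y1,x0:x1]=m0[c][y0:y1,x0:x1]; O[n,c]=m
        p,ce=hull(m); q[n,c]=ce; print(n,c,len(p),ce,p.min(0),p.max(0),cv2.minAreaRect(p.astype(np.float32)))
for c in("red","blue"): print(c,tri(D["top"],q["top",c],D["scene"],q["scene",c]))
def fp(m): return bpts(m)
k=atz(D["top"],q["top","red"],56); b=atz(D["top"],q["top","blue"],76)
for ns in(("top",),("scene",),("top","scene")):
    print("knob",ns,fit([(D[n],fp(O[n,"red"])) for n in ns],BOX(46,14,37,63),[k[0],k[1],.0]))
    print("head",ns,fit([(D[n],fp(O[n,"blue"])) for n in ns],BOX(16,24,62,82),[b[0],b[1],.0]))
p=[485.4,245.44,-.33]
t=T(p); print("expected knob axis",t(np.array([[0,-75,56.]])),"hub",t(np.array([[0,65,85.]])))
big=[]
for n,X in(("scene",(480,300,60)),("top",(480,300,60))):
    im=D[n]["image"][:,:,::-1].copy()
    u=proj(D[n],t(np.array([[0,65,85.]]))[0]); print(n,u)
    x,y=int(u[0])-25,int(u[1])-25; big.append(cv2.resize(im[y:y+50,x:x+50],(390,390),interpolation=0)); print(x,y)
cv2.imwrite("pics/hub.png",np.hstack(big))
E
python3 m2.py
```

```text
scene red 209 [326.11 135.91] [317 127] [335 144] ((326.22308349609375, 135.98463439941406), (21.209938049316406, 11.163125991821289), 29.744882583618164)
scene blue 133 [238.06 222.46] [232 215] [244 229] ((238.25611877441406, 222.6951141357422), (11.088336944580078, 13.587118148803711), 51.34019470214844)
top red 212 [225.   276.72] [221 265] [229 288] ((225.0, 276.5), (23.0, 8.0), 90.0)
top blue 114 [384.88 245.91] [378 242] [391 251] ((384.5, 246.5), (9.0, 13.0), 90.0)
red [460.68 173.4   50.9 ]
blue [ 521.39 -133.86   73.61]
knob ('top',) (array([461.33, 174.05,   0.  ]), np.float64(0.7313752489361242))
head ('top',) (array([ 521.1 , -133.41,    0.  ]), np.float64(0.4068080413099306))
knob ('scene',) (array([459.32, 173.42,   0.  ]), np.float64(0.7513610388293567))
head ('scene',) (array([ 520.2 , -131.91,   -0.  ]), np.float64(1.4299543407514312))
knob ('top', 'scene') (array([461.  , 173.76,   0.  ]), np.float64(0.7836963245221836))
head ('top', 'scene') (array([ 520.91, -133.5 ,    0.  ]), np.float64(1.020281615266507))
expected knob axis [[461.1  174.49  56.  ]] hub [[506.46 306.93  85.  ]]
scene [381.4 104.2]
356 79
top [152.27 251.45]
127 226
```

View pics/hub.png

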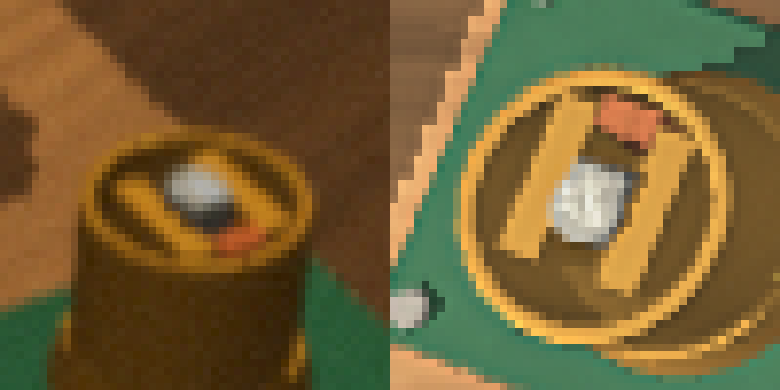

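```bash
cat > m3.py <<'E'
from fit import *
exec(open("m2.py").read().split("for c in(")[0].replace("print(n,c","0 and print(n,c").replace("from fit import *",""))
for c,X,z in(("red",BOX(46,14,37,63),56),("blue",BOX(16,24,62,82),76)):
    for ns in(("top",),("scene",),("top","scene")):
        k=atz(D["top"],q["top",c],z)
        best=min((fit([(D[n],bpts(O[n,c])) for n in ns],X,[k[0],k[1],y]) for y in(-.3,-.1,.1,.3)),key=lambda r:r[1]); print(c,ns,*best)
# stand rect fit, dropping outliers in scene
p=np.array([485.4,245.44,-.33])
i=lambda X:(np.array([[np.cos(p[2]),np.sin(p[2])],[-np.sin(p[2]),np.cos(p[2])]])@(X[:2]-p[:2]))
def cr(u,z): 
    return i(atz(D["top"],((u[0]-390)/7.8+127-.5,u[1]/7.8+226-.5),z))
for nm,u,z in(("spindle flat",(585,156),89),("spindle flat",(630,165),89),("pad in",(597,137),85),("pad in",(657,147),85),("cheekL",(595,100),85),("cheekL",(540,258),85),("cheekR",(657,135),85),("cheekR",(600,288),85),("ring L",(456,205),85),("ring R",(734,212),85),("ring T",(595,68),85),("ring B",(598,346),85)): print(nm,cr(u,z))
E
python3 m3.py
```

```text
red ('top',) [461.37 174.06   0.05] 0.6901193883300334
red ('scene',) [459.52 173.43  -0.1 ] 0.7109298936748351
red ('top', 'scene') [460.99 173.76   0.  ] 0.7825275389655416
blue ('top',) [ 521.09 -133.4     0.06] 0.36332203941088886
blue ('scene',) [ 519.6  -133.31   -0.56] 1.0335885374373368
blue ('top', 'scene') [ 521.01 -133.39    0.07] 1.0117776465029633
spindle flat [10.08 69.24]
spindle flat [11.73 58.  ]
pad in [15.1  69.92]
pad in [17.76 55.03]
cheekL [23.25 73.97]
cheekL [-16.5   71.44]
cheekR [20.45 56.18]
cheekR [-18.25  54.73]
ring L [-11.6   96.02]
ring R [ 9.5  31.04]
ring T [30.46 77.08]
ring B [-31.18  49.69]
```

```bash
cat > m4.py <<'E'
from fit import *
D=pickle.load(open("d0.pkl","rb"))
d=D["top"]
s=[atz(d,(100+u/2.1-.5,100+v/2.1-.5),21)[:2] for u,v in((97,260),(335,345),(302,436),(62,347))]
a=s[1]-s[0];b=s[2]-s[3];print(s,np.mean(s,0),[np.arctan2(-v[0]*-1,-v[1]*-1) for v in(a,b)],np.linalg.norm(a),np.linalg.norm(b))
p=[485.4,245.44,-.33]
h=cv2.cvtColor(d["image"],cv2.COLOR_RGB2HSV); H,S,V=[h[:,:,i].astype(int) for i in range(3)]
print(fit([(d,bpts((H>45)&(H<85)&(S>80)))],BOX(110,270,0,20),[485,245,-.31])[0]*[1,1,1000])
def draw(p,x0,y0,w,hh,k,n="top"):
    d=D[n];im=cv2.resize(d["image"][y0:y0+hh,x0:x0+w,::-1],None,fx=k,fy=k,interpolation=0)
    def pl(X,c=(255,255,0),cl=True):
        X=T(p)(np.array(X,float)); U=np.array([((proj(d,x)-[x0,y0]+.5)*k) for x in X]).round().astype(int)
        cv2.polylines(im,[U],cl,c,1)
    for z in(20,): pl([[-55,-135,z],[55,-135,z],[55,135,z],[-55,135,z]])
    t=np.linspace(0,6.28,60)
    for z,r in((85,34),(89,9)): pl(np.stack([r*np.cos(t),65+r*np.sin(t),0*t+z],1))
    pl([[-20,57,85],[25,57,85],[25,73,85],[-20,73,85]],(255,0,255))
    return im
a=draw(p,110,210,160,110,4.9);cv2.imwrite("pics/ov1.png",a)
b=draw(p,127,226,50,50,7.8);c=draw(p,356,79,50,50,7.8,"scene");cv2.imwrite("pics/ov2.png",np.hstack([c,b]))
E
python3 m4.py
```

```text
[array([568.43, 350.59]), array([487.94, 113.27]), array([402.52, 141.6 ]), array([483.54, 377.96])] [485.61 245.86] [np.float64(-2.814610227664801), np.float64(-2.81139099729455)] 250.6054260045759 249.86578675018617
[ 485.4   245.44 -326.94]
```

View pics/ov1.png

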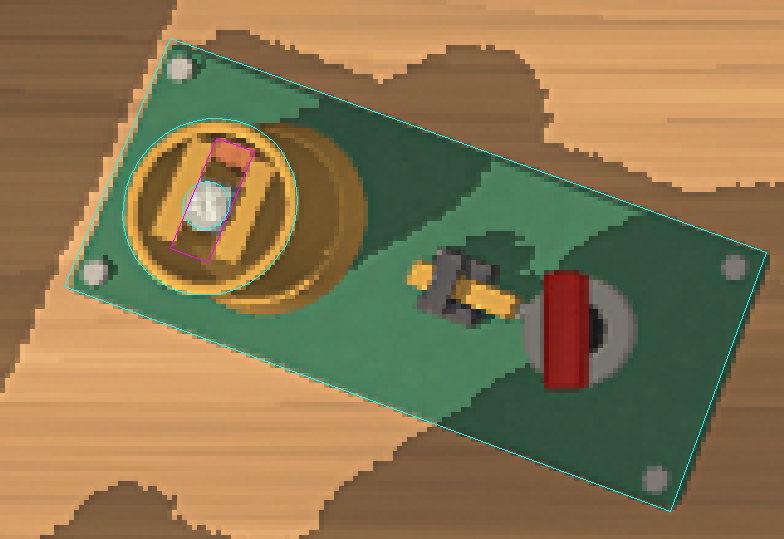

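View pics/ov2.png

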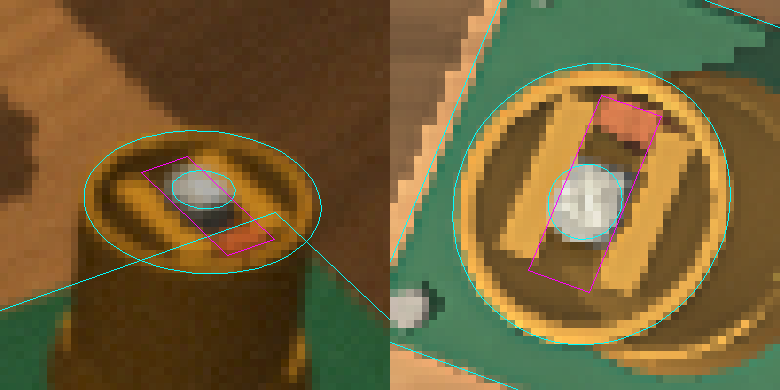

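```bash
cat > m5.py <<'E'
from fit import *
D=pickle.load(open("d0.pkl","rb"));p=[485.4,245.44,-.327]
for n in("top","scene"):
  for z in (87,):
    for y in(60,63.5,67):
        print(n,y)
        for x in np.arange(-10,30,1.5):
            u=proj(D[n],T(p)(np.array([[x,y,z]]))[0]); c=cv2.getRectSubPix(D[n]["image"],(1,1),(float(u[0]),float(u[1])))[0,0]; print(f"{x}:{c[0]},{c[1]},{c[2]}",end=" | ")
        print()
E
python3 m5.py
```

```text
top 60
-10.0:94,75,44 | -8.5:123,115,99 | -7.0:170,168,156 | -5.5:186,181,167 | -4.0:210,206,190 | -2.5:212,207,190 | -1.0:199,193,176 | 0.5:195,189,174 | 2.0:185,180,166 | 3.5:182,177,162 | 5.0:177,172,158 | 6.5:187,183,168 | 8.0:173,170,159 | 9.5:130,122,107 | 11.0:103,83,54 | 12.5:108,81,39 | 14.0:101,75,37 | 15.5:83,57,34 | 17.0:94,56,40 | 18.5:189,109,70 | 20.0:210,121,77 | 21.5:213,124,78 | 23.0:215,125,78 | 24.5:219,126,79 | 26.0:145,89,54 | 27.5:127,94,46 | 29.0:211,166,73 | 
top 63.5
-10.0:114,96,66 | -8.5:197,194,181 | -7.0:194,191,176 | -5.5:204,200,183 | -4.0:219,216,197 | -2.5:223,219,203 | -1.0:229,227,212 | 0.5:220,217,200 | 2.0:208,203,184 | 3.5:210,206,188 | 5.0:206,200,182 | 6.5:201,195,179 | 8.0:169,163,150 | 9.5:104,97,86 | 11.0:103,80,47 | 12.5:108,79,37 | 14.0:108,81,38 | 15.5:98,74,37 | 17.0:156,96,59 | 18.5:193,113,71 | 20.0:207,122,75 | 21.5:204,122,75 | 23.0:208,122,76 | 24.5:203,120,74 | 26.0:158,97,59 | 27.5:74,53,30 | 29.0:198,157,70 | 
top 67
-10.0:152,132,100 | -8.5:190,181,162 | -7.0:195,191,176 | -5.5:196,191,175 | -4.0:218,215,197 | -2.5:211,208,189 
[... 1106 characters left out ...]
45 | 11.0:52,48,40 | 12.5:53,45,38 | 14.0:62,46,36 | 15.5:89,54,35 | 17.0:122,65,34 | 18.5:152,77,35 | 20.0:169,84,36 | 21.5:179,87,37 | 23.0:182,87,38 | 24.5:170,82,35 | 26.0:155,76,31 | 27.5:144,74,28 | 29.0:143,82,26 | 
scene 67
-10.0:160,151,131 | -8.5:169,163,148 | -7.0:172,167,155 | -5.5:175,173,166 | -4.0:177,175,170 | -2.5:177,175,168 | -1.0:175,174,170 | 0.5:170,169,163 | 2.0:160,159,153 | 3.5:145,146,140 | 5.0:121,119,109 | 6.5:97,92,83 | 8.0:75,68,59 | 9.5:65,56,44 | 11.0:57,46,33 | 12.5:66,47,27 | 14.0:86,53,22 | 15.5:105,58,16 | 17.0:128,68,21 | 18.5:151,77,27 | 20.0:171,84,32 | 21.5:181,89,36 | 23.0:184,91,38 | 24.5:172,84,37 | 26.0:152,78,31 | 27.5:138,77,27 | 29.0:139,85,24 |
```

```bash
cat > plan.py <<'E'
import sys,numpy as np,cv2
from workcell import ctrl
o=ctrl.get_obs();Rt=cv2.Rodrigues(np.array(o["orientation"],float))[0]
np.set_printoptions(precision=3,suppress=True)
ya=np.arctan2(Rt[1,1],Rt[0,1])
print("t",o["t"],"tcp",o["ee_pos"],"closing dir yaw",ya,"tool x",Rt[:,0],"z",Rt[:,2],"q",o["qpos"],"F",o["ft_force"],"M",o["moment"],"w",o["width"],"g",o["grasp_force"])
if len(sys.argv)>3:
    tgt=np.array([float(a) for a in sys.argv[1:4]]);d=tgt-o["ee_pos"]
    print("units now  tool xyz",Rt.T@d/25)
    if len(sys.argv)>4:
        dy=(float(sys.argv[4])-ya+np.pi/2)%np.pi-np.pi/2
        print("turn units (tool z, down)",-np.degrees(dy)/5,"q6 est",o["qpos"][5]); c,s=np.cos(dy),np.sin(dy)
        R2=np.array([[c,-s,0],[s,c,0],[0,0,1]])@Rt; print("units after turn",R2.T@d/25)
E
python3 plan.py 461 174 90 1.61
```

```text
t 1.3 tcp [164.753 602.86  222.656] closing dir yaw 1.3039824472390693 tool x [-0.965  0.264 -0.   ] z [ 0. -0. -1.] q [ 1.285  0.423  1.63  -0.     1.089 -0.019] F [-0.976  0.439 -0.267] M [-0.004  0.046  0.013] w 87.78444860407275 g 0.0
units now  tool xyz [-15.953 -13.423   5.307]
turn units (tool z, down) -3.506702846024665 q6 est -0.018984476922196257
units after turn [-11.168 -17.605   5.307]
```

move_arm([
  [[0,0,0],-0.9,0],
  [[0,0,0],-0.9,0],
  [[0,0,0],-0.9,0],
  [[0,0,0],-0.8,0],
  [[-0.62,-0.978,0],0,0],
  [[-0.62,-0.978,0],0,0],
  [[-0.62,-0.978,0],0,0],
  [[-0.62,-0.978,0],0,0],
  [[-0.62,-0.978,0],0,0],
  [[-0.62,-0.978,0],0,0],
  [[-0.62,-0.978,0],0,0],
  [[-0.62,-0.978,0],0,0],
  [[-0.62,-0.978,0],0,0],
  [[-0.62,-0.978,0],0,0],
  [[-0.62,-0.978,0],0,0],
  [[-0.62,-0.978,0.2],0,0],
  [[-0.62,-0.978,0.4],0,0],
  [[-0.62,-0.978,0.6],0,0],
  [[-0.62,-0.978,0.7],0,0],
  [[-0.62,-0.978,0.7],0,0],
])

```text
t: 2.97
ee_pos: [428.7, 220.5, 157.5]
orientation: [-0.061, 3.14, 0.001]
ft_force: [0.6, -0.2, 0.0]
width: 87.4
grasp_force: 0.0
```

```bash
python3 plan.py 461 174 43 1.61
```

```text
t 2.9667 tcp [428.662 220.477 157.532] closing dir yaw 1.609527963404092 tool x [-0.999 -0.039 -0.001] z [ 0.001  0.001 -1.   ] q [ 0.45   0.311  1.991 -0.     0.838 -1.159] F [ 0.566 -0.227  0.038] M [0.014 0.005 0.024] w 87.44075135554948 g 0.0
units now  tool xyz [-1.214 -1.911  4.582]
turn units (tool z, down) -0.005409140944251397 q6 est -1.1591464532182318
units after turn [-1.213 -1.911  4.582]
```

move_arm([
  [[0,0,0.5],0,0],
  [[0,0,0.5],0,0],
  [[0,0,0],0,0],
  [[0,0,0],0,0],
])

```text
t: 3.3
ee_pos: [427.4, 221.3, 132.4]
orientation: [0.06, -3.14, 0.001]
ft_force: [0.2, 0.6, -0.2]
width: 88.0
grasp_force: 0.0
```

```bash
python3 plan.py 461 174 43 1.61
```

```text
t 3.3 tcp [427.425 221.338 132.421] closing dir yaw 1.6091688979118712 tool x [-0.999 -0.038  0.001] z [-0.001 -0.001 -1.   ] q [ 0.453  0.353  2.006  0.     0.783 -1.156] F [ 0.163  0.576 -0.154] M [ 0.035 -0.024 -0.047] w 87.97509756316283 g 0.0
units now  tool xyz [-1.274 -1.942  3.576]
turn units (tool z, down) -0.009523728398858759 q6 est -1.1561205889986086
units after turn [-1.272 -1.943  3.576]
```

move_arm([
  [[-0.42,-0.65,0],0,0],
  [[-0.42,-0.65,0],0,0],
  [[-0.43,-0.64,0],0,0],
  [[0,0,0.8],0,0],
  [[0,0,0.8],0,0],
  [[0,0,0.8],0,0],
  [[0,0,0.7],0,0],
  [[0,0,0.48],0,0],
  [[0,0,0],0,0],
  [[0,0,0],0,0.4],
  [[0,0,0],0,0.7],
])

```text
t: 4.22
ee_pos: [462.1, 174.9, 44.3]
orientation: [-0.062, 3.139, 0.001]
ft_force: [0.4, 0.7, 0.4]
width: 77.6
grasp_force: 0.0
```

```bash
python3 plan.py 461 174 43 1.61
```

```text
t 4.2167 tcp [462.084 174.898  44.344] closing dir yaw 1.610033947942887 tool x [-0.999 -0.039 -0.002] z [ 0.002  0.001 -1.   ] q [ 0.338  0.53   2.014 -0.     0.596 -1.272] F [0.357 0.696 0.394] M [-0.011  0.034 -0.029] w 77.6458324899343 g 0.0
units now  tool xyz [ 0.045 -0.034  0.054]
turn units (tool z, down) 0.00038901477011299304 q6 est -1.2722486634310872
units after turn [ 0.045 -0.034  0.054]
```

Close on the knob and read forces.

move_arm([
  [[0.04,-0.03,0],0,1],
  [[0,0,0],0,1],
  [[0,0,0],0,1],
  [[0,0,0],0,1],
  [[0,0,0],0,1],
  [[0,0,0],0,1],
  [[0,0,0],0,1],
])

```text
t: 4.8
ee_pos: [460.3, 173.5, 43.2]
orientation: [-0.061, 3.141, 0.0]
ft_force: [0.7, 0.7, -0.5]
width: 31.2
grasp_force: 0.0
```

```bash
python3 plan.py 461 174 43 1.61
```

```text
t 4.8 tcp [460.343 173.51   43.201] closing dir yaw 1.6094051131922174 tool x [-0.999 -0.039 -0.   ] z [ 0.  0. -1.] q [ 0.336  0.53   2.018 -0.     0.594 -1.273] F [ 0.66   0.746 -0.55 ] M [ 0.034 -0.019 -0.047] w 31.240136028728458 g 0.0
units now  tool xyz [-0.027  0.019  0.008]
turn units (tool z, down) -0.006816900674792323 q6 est -1.273131827701427
units after turn [-0.027  0.019  0.008]
```

move_arm([
  [[0,0,0],0,1],
  [[0,0,0],0,1],
  [[0,0,0],0,1],
  [[0,0,0],0,1],
  [[0,0,0],0,1],
])

```text
t: 5.22
ee_pos: [460.4, 174.0, 43.2]
orientation: [-0.06, 3.141, 0.001]
ft_force: [-0.9, 5.0, -0.9]
width: 13.7
grasp_force: 30.0
```

```bash
python3 plan.py 461 174 43 1.61
```

```text
t 5.2167 tcp [460.362 174.032  43.155] closing dir yaw 1.6091784638533662 tool x [-0.999 -0.038 -0.   ] z [ 0.     0.001 -1.   ] q [ 0.337  0.531  2.018  0.001  0.593 -1.273] F [-0.861  5.008 -0.862] M [ 0.952  0.169 -0.012] w 13.673636905524116 g 29.979645609855652
units now  tool xyz [-0.025 -0.002  0.006]
turn units (tool z, down) -0.009414110783913085 q6 est -1.2730559236465413
units after turn [-0.025 -0.002  0.006]
```

move_arm([
  [[0,0,0],-0.8,1],
  [[0,0,0],-0.8,1],
  [[0,0,0],-0.8,1],
  [[0,0,0],-0.8,1],
  [[0,0,0],-0.8,1],
  [[0,0,0],-0.8,1],
  [[0,0,0],-0.8,1],
  [[0,0,0],-0.8,1],
  [[0,0,0],-0.8,1],
  [[0,0,0],-0.8,1],
  [[0,0,0],-0.8,1],
  [[0,0,0],-0.8,1],
  [[0,0,0],-0.8,1],
])

```text
t: 6.3
ee_pos: [460.2, 174.3, 43.2]
orientation: [-1.436, 2.794, 0.001]
ft_force: [-1.8, 7.3, -0.9]
width: 13.9
grasp_force: 30.0
```

```bash
python3 plan.py 461 174 43 2.644
```

```text
t 6.3 tcp [460.15  174.301  43.178] closing dir yaw 2.5200522934915295 tool x [-0.582 -0.813 -0.001] z [-0.     0.001 -1.   ] q [ 0.337  0.53   2.018  0.002  0.593 -2.184] F [-1.765  7.329 -0.949] M [ 1.423  0.397 -0.021] w 13.901071938460731 g 29.97700810432434
units now  tool xyz [-0.01  -0.035  0.007]
turn units (tool z, down) -1.4203360926523145 q6 est -2.18410061227496
units after turn [-0.006 -0.036  0.007]
```

move_arm([
  [[0,0,0],-0.6,1],
  [[0,0,0],-0.6,1],
  [[0,0,0],-0.5,1],
  [[0,0,0],-0.4,1],
  [[0,0,0],0,1],
  [[0,0,0],0,1],
])

```text
t: 6.8
ee_pos: [460.1, 174.4, 43.2]
orientation: [-1.681, 2.654, 0.001]
ft_force: [-2.4, 8.4, -0.2]
width: 13.9
grasp_force: 30.0
```

```bash
python3 plan.py 461 174 43 2.644; python3 - <<'E'
from h import *
for n in("top","scene"): shot(n,f"pics/{n}_k.png")
a=cv2.imread("pics/top_k.png")[220:320,120:280];b=cv2.imread("pics/scene_k.png")[90:190,280:440]
cv2.imwrite("pics/k.png",np.hstack([cv2.resize(x,None,fx=2.5,fy=2.5) for x in(a,b)]))
E
```

```text
t 6.8 tcp [460.138 174.367  43.168] closing dir yaw 2.70004364849724 tool x [-0.427 -0.904 -0.001] z [-0.     0.001 -1.   ] q [ 0.337  0.53   2.018  0.002  0.593 -2.364] F [-2.449  8.412 -0.174] M [1.508 0.426 0.008] w 13.884170630851296 g 29.97492492198944
units now  tool xyz [-0.001 -0.037  0.007]
turn units (tool z, down) 0.6422129054813073 q6 est -2.364085191722407
units after turn [-0.004 -0.037  0.007]
```

move_arm([
  [[0,0,0],-0.4,1],
  [[0,0,0],-0.4,1],
  [[0,0,0],0,1],
])

```text
t: 7.15
ee_pos: [460.2, 174.3, 43.2]
orientation: [-1.773, 2.593, 0.002]
ft_force: [-2.6, 7.5, -1.2]
width: 13.5
grasp_force: 30.0
```

```bash
python3 plan.py 461 174 43 2.644
```

```text
t 7.15 tcp [460.174 174.338  43.171] closing dir yaw 2.7706308194007487 tool x [-0.363 -0.932 -0.001] z [-0.     0.001 -1.   ] q [ 0.337  0.53   2.018  0.002  0.593 -2.435] F [-2.572  7.525 -1.191] M [ 1.44   0.366 -0.292] w 13.49518462966687 g 30.024409890174866
units now  tool xyz [ 0.001 -0.036  0.007]
turn units (tool z, down) 1.4510823015892478 q6 est -2.435077775730094
units after turn [-0.004 -0.035  0.007]
```

View pics/k.png

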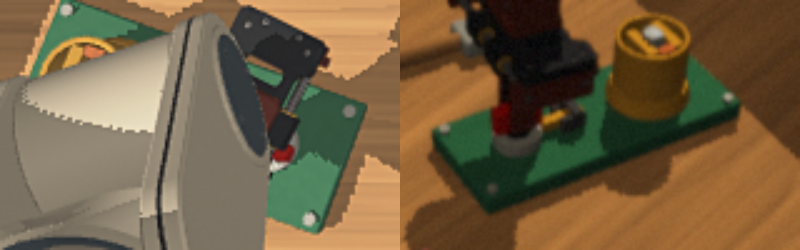

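move_arm([
  [[0,0,0],0,0],
  [[0,0,0],0,0],
  [[0,0,0],0,0],
  [[0,0,0],0,0],
  [[0,0,0],0,0],
  [[0,0,-0.5],0,0],
  [[0,0,-1],0.9,0],
  [[0,0,-1],1,0],
  [[0,0,-1],1,0],
  [[0,0,0],1,0],
  [[0,0,0],1,0],
  [[0,0,0],1,0],
  [[0,0,0],1,0],
  [[0,0,0],1,0],
  [[0,0,0],1,0],
  [[0,0,0],1,0],
  [[0,0,0],1,0],
])

```text
t: 8.57
ee_pos: [460.3, 173.4, 130.7]
orientation: [0.382, -3.118, 0.0]
ft_force: [0.3, 0.2, 0.3]
width: 88.0
grasp_force: 0.0
```

```bash
python3 plan.py 506 306.5 68 1.244; python3 - <<'E'
from h import *
shot("scene","pics/sk2.png")
b=cv2.imread("pics/sk2.png")[90:190,280:440]
cv2.imwrite("pics/k2.png",cv2.resize(b,None,fx=4,fy=4))
E
```

```text
t 8.5667 tcp [460.254 173.355 130.671] closing dir yaw 1.814388761280721 tool x [-0.97  -0.241  0.   ] z [-0. -0. -1.] q [ 0.336  0.369  1.986 -0.     0.787 -1.478] F [0.35  0.165 0.336] M [ 0.016  0.02  -0.008] w 87.99285646483196 g 0.0
units now  tool xyz [-3.061  4.728  2.506]
turn units (tool z, down) 6.536173740616069 q6 est -1.4781872140499315
units after turn [-0.024  5.632  2.506]
```

View pics/k2.png

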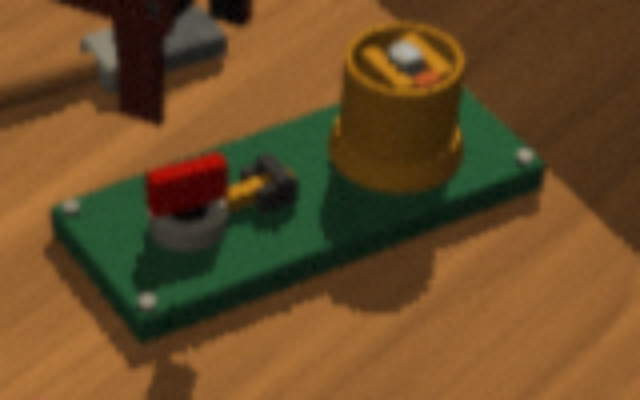

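move_arm([
  [[0,0,0],0.94,0],
  [[0,0,0],0.94,0],
  [[0,0,0],0.94,0],
  [[0,0,0],0.94,0],
  [[0,0,0],0.94,0],
  [[0,0,0],0.92,0],
  [[0,0,0],0.92,0],
  [[0,0.7,0],0,0],
  [[0,0.7,0],0,0],
  [[0,0.7,0],0,0],
  [[0,0.7,0],0,0],
  [[0,0.7,0],0,0],
  [[0,0.7,0],0,0],
  [[0,0.7,0],0,0],
  [[0,0.73,0],0,0],
  [[0,0,0],0,0],
  [[0,0,0],0,0],
])

```text
t: 10.03
ee_pos: [504.8, 307.3, 130.4]
orientation: [-0.501, -3.101, 0.001]
ft_force: [-1.5, -0.3, -0.3]
width: 87.9
grasp_force: 0.0
```

```bash
python3 plan.py 505.6 306.5 68 1.244
```

```text
t 10.0333 tcp [504.776 307.251 130.402] closing dir yaw 1.250682891126356 tool x [-0.949  0.315  0.   ] z [-0. -0. -1.] q [ 0.527  0.493  1.768 -0.     0.881 -0.724] F [-1.481 -0.342 -0.288] M [-0.031 -0.028 -0.009] w 87.94723411741802 g 0.0
units now  tool xyz [-0.041 -0.017  2.496]
turn units (tool z, down) 0.07658029129712433 q6 est -0.7237976633851086
units after turn [-0.041 -0.017  2.496]
```

move_arm([
  [[-0.03,0,0],0.07,0],
  [[0,0,0.8],0,0],
  [[0,0,0.8],0,0],
  [[0,0,0.7],0,0],
  [[0,0,0],0,0.5],
  [[0,0,0],0,0.5],
  [[0,0,0],0,0.5],
  [[0,0,0],0,0.5],
  [[0,0,0],0,0.5],
  [[0,0,0],0,0.5],
])

```text
t: 10.87
ee_pos: [506.1, 306.4, 74.1]
orientation: [0.514, 3.098, 0.0]
ft_force: [-0.2, -5.0, 3.8]
width: 68.2
grasp_force: 30.0
```

```bash
python3 plan.py 505.6 306.5 68 1.244
```

```text
t 10.8667 tcp [506.052 306.42   74.132] closing dir yaw 1.2420598998607282 tool x [-0.946  0.323 -0.001] z [ 0.001 -0.    -1.   ] q [ 0.525  0.577  1.789 -0.001  0.775 -0.717] F [-0.22  -4.966  3.761] M [-0.776 -0.079 -0.104] w 68.17158571632639 g 30.000719726085663
units now  tool xyz [ 0.018 -0.003  0.245]
turn units (tool z, down) -0.02223190996260366 q6 est -0.7168309878853077
units after turn [ 0.018 -0.003  0.245]
```

move_arm([
  [[0,0,0],0,0],
  [[0,0,0],0,0],
  [[0,0,0],0,0],
  [[0,0,-0.6],0,0],
  [[0,0,-0.9],0,0],
  [[0,0,-0.9],0,0],
  [[0,0,-0.9],0,0],
  [[0,0,0],1,0],
  [[0,0,0],1,0],
  [[0,0,0],1,0],
  [[0,0,0],1,0],
  [[0,0,0],1,0],
  [[0,0,0],1,0],
  [[0,0,0],1,0],
  [[0,0,0],1,0],
  [[0,0,0],1,0],
  [[0,0,0],1,0],
  [[0,0,0],1,0],
  [[0,0,0],1,0],
  [[0,0,0],1,0],
])

```text
t: 12.53
ee_pos: [505.6, 307.2, 155.7]
orientation: [-2.103, -2.333, -0.001]
ft_force: [-0.1, 0.8, -0.5]
width: 88.2
grasp_force: 0.0
```

```bash
python3 plan.py 520.5 -133.4 100 0.06
```

```text
t 12.5333 tcp [505.611 307.16  155.694] closing dir yaw 0.10354698431255362 tool x [-0.103  0.995  0.   ] z [ 0.  0. -1.] q [0.526 0.458 1.754 0.    0.929 0.422] F [-0.121  0.807 -0.468] M [-0.106  0.054 -0.059] w 88.16557594597273 g 0.0
units now  tool xyz [-17.59   -1.23    2.221]
turn units (tool z, down) 0.49901168232634463 q6 est 0.42189462857972077
units after turn [-17.627  -0.463   2.221]
```

move_arm([
  [[0,0,0],0.5,0],
  [[-0.95,-0.025,0],0,0],
  [[-0.95,-0.025,0],0,0],
  [[-0.95,-0.025,0],0,0],
  [[-0.95,-0.025,0],0,0],
  [[-0.95,-0.025,0],0,0],
  [[-0.95,-0.025,0],0,0],
  [[-0.95,-0.025,0],0,0],
  [[-0.95,-0.025,0],0,0],
  [[-0.95,-0.025,0],0,0],
  [[-0.95,-0.025,0],0,0],
  [[-0.95,-0.025,0],0,0],
  [[-0.95,-0.025,0],0,0],
  [[-0.95,-0.025,0],0,0],
  [[-0.95,-0.025,0],0,0],
  [[-0.95,-0.025,0],0,0],
  [[-0.95,-0.025,0],0,0],
  [[-0.95,-0.025,0],0,0],
  [[-0.95,-0.025,0],0,0],
  [[-0.5,0,0],0,0],
])

```text
t: 14.2
ee_pos: [522.9, -134.9, 155.9]
orientation: [2.15, 2.29, 0.001]
ft_force: [-0.3, 0.1, 0.3]
width: 88.1
grasp_force: 0.0
```

move_arm([
  [[0,0,0],0,0.5],
  [[0,0,0],0,0.5],
  [[0,0,0],0,0.5],
])

```text
t: 14.45
ee_pos: [522.4, -132.1, 155.6]
orientation: [-2.149, -2.291, -0.0]
ft_force: [-0.2, 0.2, 0.8]
width: 71.4
grasp_force: 0.0
```

```bash
python3 plan.py 520.5 -133.4 66 0.06
```

```text
t 14.45 tcp [ 522.383 -132.06   155.561] closing dir yaw 0.0642271365946113 tool x [-0.064  0.998  0.   ] z [-0.  0. -1.] q [-0.27   0.39   1.87   0.     0.882 -0.334] F [-0.161  0.233  0.804] M [-0.097  0.071  0.001] w 71.42032515162104 g 0.0
units now  tool xyz [-0.05  -0.078  3.582]
turn units (tool z, down) 0.04843941725930706 q6 est -0.334439293095781
units after turn [-0.051 -0.077  3.582]
```

move_arm([
  [[-0.05,-0.08,0.5],0,0.5],
  [[0,0,0.9],0,0.5],
  [[0,0,0.9],0,0.5],
  [[0,0,0.8],0,0.5],
  [[0,0,0.46],0,0.5],
  [[0,0,0],0,1],
  [[0,0,0],0,1],
  [[0,0,0],0,1],
  [[0,0,0],0,1],
  [[0,0,0],0,1],
  [[0,0,0],0,1],
])

```text
t: 15.37
ee_pos: [521.4, -134.5, 67.8]
orientation: [2.148, 2.29, 0.002]
ft_force: [-1.1, 2.4, 5.0]
width: 15.8
grasp_force: 30.0
```

```bash
python3 plan.py 520.5 -133.4 66 0.06
```

```text
t 15.3667 tcp [ 521.417 -134.528   67.795] closing dir yaw 0.0637910376969469 tool x [-0.064  0.998 -0.001] z [ 0.002 -0.    -1.   ] q [-0.275  0.53   1.912  0.     0.698 -0.339] F [-1.149  2.368  4.988] M [0.179 0.075 0.049] w 15.788252510330897 g 30.000906586647034
units now  tool xyz [ 0.047 -0.034  0.072]
turn units (tool z, down) 0.04344209200201171 q6 est -0.33869679590731594
units after turn [ 0.047 -0.034  0.072]
```

move_arm([
  [[0,0,0],0,0.5],
  [[0,0,0],0,0.5],
  [[0,0,0],0,0.5],
  [[0,0,0],-1,0.5],
  [[0,0,0],-1,0.5],
  [[0,0,0],-1,0.5],
  [[0,0,0],-1,0.5],
  [[0,0,0],-1,0.5],
  [[0,0,0],-1,0.5],
  [[0,0,0],-1,0.5],
  [[0,0,0],-1,0.5],
  [[0,0,0],-1,0.5],
  [[0,0,0],-1,0.5],
  [[0,0,0],-1,0.5],
  [[0,0,0],-1,0.5],
  [[0,0,0],-1,0.5],
  [[0,0,0],-1,0.5],
  [[0,0,0],-1,0.5],
  [[0,0,0],-1,0.5],
])

```text
t: 16.95
ee_pos: [520.5, -134.5, 66.5]
orientation: [-0.167, -3.137, -0.0]
ft_force: [0.0, -0.4, -0.1]
width: 43.7
grasp_force: 0.0
```

```bash
python3 plan.py 521.4 -133.4 66 1.635
```

```text
t 16.95 tcp [ 520.456 -134.471   66.516] closing dir yaw 1.4644025890696772 tool x [-0.994  0.106  0.   ] z [-0.  0. -1.] q [-0.275  0.532  1.912 -0.     0.697 -1.739] F [ 0.01  -0.437 -0.096] M [0.006 0.011 0.049] w 43.69556067843301 g 0.0
units now  tool xyz [-0.033  0.047  0.021]
turn units (tool z, down) -1.9549023284332947 q6 est -1.739306720349416
units after turn [-0.04   0.04   0.021]
```

move_arm([
  [[0,0,0],-1,0.5],
  [[0,0,0],-0.95,0.5],
  [[-0.04,0.03,0],0,0.5],
  [[0,0,0],0,1],
  [[0,0,0],0,1],
  [[0,0,0],0,1],
  [[0,0,0],0,1],
  [[0,0,0],0,1],
])

```text
t: 17.62
ee_pos: [521.5, -133.6, 66.7]
orientation: [0.092, -3.14, -0.0]
ft_force: [-0.5, 0.5, -0.2]
width: 23.6
grasp_force: 30.0
```

```bash
python3 plan.py 521.4 -133.4 66 1.635; python3 - <<'E'
from fit import *
D=shot("scene","pics/g.png")
E
```

```text
t 17.6167 tcp [ 521.532 -133.609   66.654] closing dir yaw 1.6296567201040868 tool x [-0.998 -0.059  0.   ] z [-0.  0. -1.] q [-0.273  0.533  1.911  0.     0.698 -1.903] F [-0.486  0.528 -0.237] M [ 0.039  0.001 -0.044] w 23.571005819055593 g 29.99994546175003
units now  tool xyz [0.005 0.009 0.026]
turn units (tool z, down) -0.06122947735858576 q6 est -1.90257174339998
units after turn [0.005 0.009 0.026]
```

move_arm([
  [[0,0,-0.5],0,1],
  [[0,0,-0.8],0,1],
  [[0,0,-0.9],0,1],
  [[0,0,-0.9],0,1],
  [[0,0,-0.9],0,1],
  [[0,0,0],0.9,1],
  [[0,0,0],0.9,1],
  [[0,0,0],0.9,1],
  [[0,0,0],0.9,1],
  [[0,0,0],0.85,1],
  [[0,0,0],0,1],
])

```text
t: 18.58
ee_pos: [521.3, -133.5, 166.5]
orientation: [-0.519, -3.098, -0.0]
ft_force: [-0.8, 0.2, -0.7]
width: 23.7
grasp_force: 30.0
```

```bash
python3 plan.py 522.9 300.8 160 1.244; python3 - <<'E'
from fit import *
D=shot("scene","pics/g.png")
u=proj(D,[521,-133,150]);x,y=int(u[0])-40,int(u[1])-40
cv2.imwrite("pics/g1.png",cv2.resize(D["image"][max(y,0):y+90,max(x,0):x+100,::-1],None,fx=5,fy=5))
E
```

```text
t 18.5833 tcp [ 521.311 -133.547  166.547] closing dir yaw 1.239079270300864 tool x [-0.945  0.326  0.   ] z [-0.  0. -1.] q [-0.273  0.372  1.865  0.     0.905 -1.512] F [-0.771  0.187 -0.673] M [-0.038 -0.035  0.033] w 23.74614384096548 g 30.000649094581604
units now  tool xyz [ 5.598 16.447  0.264]
turn units (tool z, down) -0.05638740877703489 q6 est -1.5120005458246817
units after turn [ 5.517 16.475  0.264]
```

View pics/g1.png

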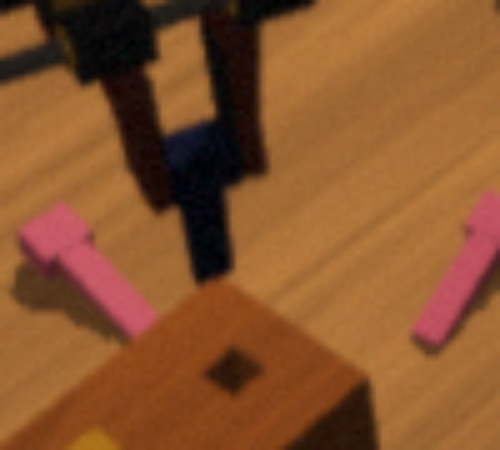

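move_arm([
  [[0.295,0.866,0],0,1],
  [[0.295,0.866,0],0,1],
  [[0.295,0.866,0],0,1],
  [[0.295,0.866,0],0,1],
  [[0.295,0.866,0],0,1],
  [[0.295,0.866,0],0,1],
  [[0.295,0.866,0],0,1],
  [[0.295,0.866,0],0,1],
  [[0.295,0.866,0],0,1],
  [[0.295,0.866,0],0,1],
  [[0.295,0.866,0],0,1],
  [[0.295,0.866,0],0,1],
  [[0.295,0.866,0],0,1],
  [[0.295,0.866,0],0,1],
  [[0.295,0.866,0],0,1],
  [[0.295,0.866,0],0,1],
  [[0.295,0.866,0],0,1],
  [[0.295,0.866,0],0,1],
  [[0.295,0.866,0],0,1],
  [[0,0,0],0,1],
])

```text
t: 20.3
ee_pos: [521.9, 304.5, 166.7]
orientation: [0.507, 3.1, 0.003]
ft_force: [0.6, 0.1, -0.9]
width: 23.7
grasp_force: 30.0
```

move_arm([
  [[0,0,0.2],0,1],
  [[0,0,0],0,1],
])

```text
t: 20.47
ee_pos: [521.0, 300.2, 160.5]
orientation: [-0.511, -3.098, 0.002]
ft_force: [-0.3, -0.7, -1.2]
width: 23.6
grasp_force: 30.0
```

```bash
cat > v.py <<'E'
from fit import *
import sys
D={n:shot(n) for n in("scene","top")}; o=[]
pickle.dump(D,open("d1.pkl","wb"))
for n in D:
    u=proj(D[n],[515,303,105]);x,y=int(u[0])-28,int(u[1])-35
    o.append(cv2.resize(D[n]["image"][y:y+60,x:x+56,::-1],(392,420),interpolation=0)); print(n,x,y)
cv2.imwrite(sys.argv[1],np.hstack(o))
E
python3 plan.py 522.9 300.8 150 1.244; python3 v.py pics/v1.png
```

```text
t 20.4667 tcp [520.958 300.217 160.48 ] closing dir yaw 1.2436646395471262 tool x [-0.947  0.321  0.001] z [-0.002 -0.001 -1.   ] q [ 0.503  0.466  1.727 -0.     0.951 -0.74 ] F [-0.334 -0.656 -1.241] M [ 0.025  0.009 -0.002] w 23.610450106075362 g 29.999661147594452
units now  tool xyz [-0.067  0.048  0.419]
turn units (tool z, down) -0.003842947713052309 q6 est -0.7403409559149509
units after turn [-0.067  0.048  0.419]
scene 356 64
top 122 211
```

View pics/v1.png

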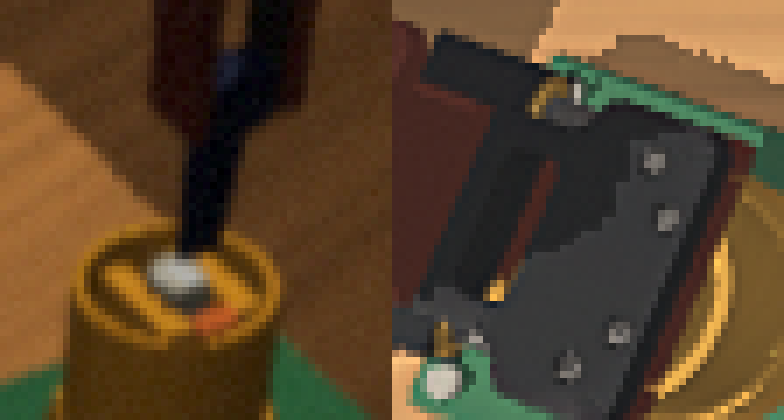

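```bash
python3 - <<'E'
from fit import *
D=pickle.load(open("d1.pkl","rb"))["scene"]
c,s=np.cos(-.327),np.sin(-.327)
f=lambda X:((proj(D,X)-[356,64]+.5)*7).round(1)
t=np.array([520.96,300.22,103.8])
for kx in(-8,-4):
    for ky in(-7,7):
        q=t+[c*kx-s*ky,s*kx+c*ky,0]; print(kx,ky,f(q),"at85",f(q-[0,0,18.8]))
for sx,sy in((8,57),(8,73),(16,57),(16,73),(12,65)):
    print(sx,sy,f([485.4+c*sx-s*sy,245.44+s*sx+c*sy,85]))
E
```

```text
-8 -7 [177.  257.4] at85 [172.2 306.1]
-8 7 [214.  244.3] at85 [208.9 293. ]
-4 -7 [184.  264.1] at85 [179.2 312.8]
-4 7 [221.2 250.9] at85 [215.9 299.6]
8 57 [173.9 305.3]
8 73 [215.8 290.3]
16 57 [187.9 318.7]
16 73 [229.9 303.6]
12 65 [201.9 304.5]
```

move_arm([
  [[-0.06,0.04,0],0,1],
  [[0,0,0.25],0,1],
  [[0,0,0.25],0,1],
  [[0,0,0.15],0,1],
  [[0,0,0],0,1],
  [[0,0,0.1],0,1],
  [[0,0,0],0,1],
])

```text
t: 21.15
ee_pos: [523.3, 301.3, 142.4]
orientation: [-0.514, -3.099, 0.001]
ft_force: [0.3, -0.2, -1.6]
width: 23.7
grasp_force: 30.0
```

```bash
python3 plan.py 522.9 300.8 140 1.244
```

```text
t 21.15 tcp [523.313 301.302 142.448] closing dir yaw 1.242012326262278 tool x [-0.946  0.323  0.   ] z [-0.001 -0.    -1.   ] q [ 0.503  0.492  1.732  0.     0.917 -0.739] F [ 0.313 -0.236 -1.604] M [-0.01   0.024 -0.013] w 23.690823404712816 g 29.999728202819824
units now  tool xyz [ 0.009 -0.024  0.098]
turn units (tool z, down) -0.02277706324409299 q6 est -0.7393421783349041
units after turn [ 0.009 -0.024  0.098]
```

move_arm([
  [[0,-0.02,0.04],0,1],
  [[0,0,0.04],0,1],
  [[0,0,0.04],0,1],
  [[0,0,0],0,1],
])

```text
t: 21.48
ee_pos: [523.3, 300.9, 139.8]
orientation: [-0.514, -3.099, 0.0]
ft_force: [0.2, 0.6, -1.0]
width: 23.6
grasp_force: 30.0
```

```bash
python3 plan.py 522.9 300.8 140 1.244
```

```text
t 21.4833 tcp [523.294 300.934 139.839] closing dir yaw 1.242093293208993 tool x [-0.946  0.323  0.   ] z [-0. -0. -1.] q [ 0.502  0.496  1.735  0.     0.912 -0.74 ] F [ 0.162  0.635 -1.011] M [-0.05   0.046  0.005] w 23.550459692324907 g 29.999778270721436
units now  tool xyz [ 0.013 -0.01  -0.006]
turn units (tool z, down) -0.021849250378726967 q6 est -0.7399166375203806
units after turn [ 0.013 -0.01  -0.006]
```

Tip at ~83.2, no contact: it is in the mouth. Lower further.

move_arm([
  [[0,0,0.06],0,1],
  [[0,0,0.06],0,1],
  [[0,0,0.06],0,1],
  [[0,0,0],0,1],
])

```text
t: 21.82
ee_pos: [523.1, 300.8, 135.0]
orientation: [-0.514, -3.099, 0.001]
ft_force: [-1.1, -0.7, -0.6]
width: 23.6
grasp_force: 30.0
```

move_arm([
  [[0,0,0.06],0,1],
  [[0,0,0.06],0,1],
  [[0,0,0.06],0,1],
  [[0,0,0],0,1],
])

```text
t: 22.15
ee_pos: [523.1, 300.8, 130.5]
orientation: [-0.514, -3.099, 0.001]
ft_force: [-1.2, -0.6, -1.2]
width: 23.8
grasp_force: 30.0
```

```bash
python3 plan.py 522.9 300.8 120 1.244
```

```text
t 22.15 tcp [523.148 300.793 130.541] closing dir yaw 1.241973052575584 tool x [-0.946  0.323  0.   ] z [-0.001 -0.    -1.   ] q [ 0.502  0.508  1.739 -0.     0.895 -0.74 ] F [-1.225 -0.6   -1.177] M [-0.052 -0.003  0.008] w 23.78094040381553 g 29.999801516532898
units now  tool xyz [ 0.009 -0.003  0.422]
turn units (tool z, down) -0.023227106542788614 q6 est -0.7398717741849766
units after turn [ 0.009 -0.003  0.422]
```

move_arm([
  [[0,0,0.05],0,1],
  [[0,0,0.05],0,1],
  [[0,0,0.05],0,1],
  [[0,0,0],0,1],
])

```text
t: 22.48
ee_pos: [523.2, 300.9, 126.9]
orientation: [-0.514, -3.099, 0.0]
ft_force: [-0.5, -0.5, -0.3]
width: 23.6
grasp_force: 30.0
```

move_arm([
  [[0,0,0.05],0,1],
  [[0,0,0.05],0,1],
  [[0,0,0],0,1],
])

```text
t: 22.73
ee_pos: [523.2, 300.9, 124.4]
orientation: [-0.514, -3.099, 0.0]
ft_force: [-1.0, 0.2, -1.2]
width: 23.7
grasp_force: 30.0
```

```bash
python3 plan.py 522.9 300.8 120 1.244
```

```text
t 22.7333 tcp [523.211 300.867 124.422] closing dir yaw 1.2420149051512475 tool x [-0.946  0.323  0.   ] z [-0. -0. -1.] q [ 0.502  0.517  1.742  0.     0.883 -0.74 ] F [-1.005  0.223 -1.227] M [-0.023 -0.044 -0.028] w 23.677792604341576 g 29.99968260526657
units now  tool xyz [ 0.011 -0.006  0.177]
turn units (tool z, down) -0.02274751135333613 q6 est -0.7398907080757628
units after turn [ 0.011 -0.006  0.177]
```

17 mm in, free. Continue.

move_arm([
  [[0,0,0.04],0,1],
  [[0,0,0.04],0,1],
  [[0,0,0.04],0,1],
  [[0,0,0],0,1],
])

```text
t: 23.07
ee_pos: [523.2, 300.9, 121.4]
orientation: [-0.514, -3.099, 0.0]
ft_force: [0.0, 0.1, -0.5]
width: 23.8
grasp_force: 30.0
```

move_arm([
  [[0,0,0.04],0,1],
  [[0,0,0.04],0,1],
  [[0,0,0],0,1],
])

```text
t: 23.32
ee_pos: [523.1, 301.0, 119.5]
orientation: [-0.514, -3.099, 0.0]
ft_force: [-2.0, 0.5, -1.9]
width: 23.8
grasp_force: 30.0
```

```bash
python3 plan.py 522.9 300.8 120 1.244
```

```text
t 23.3167 tcp [523.067 300.968 119.456] closing dir yaw 1.2420008542677727 tool x [-0.946  0.323  0.   ] z [-0.001 -0.    -1.   ] q [ 0.502  0.524  1.745  0.     0.874 -0.74 ] F [-1.987  0.492 -1.945] M [ 0.118  0.26  -0.012] w 23.806992587794078 g 29.99973088502884
units now  tool xyz [ 0.004 -0.009 -0.022]
turn units (tool z, down) -0.022908522617642507 q6 est -0.7398858103013962
units after turn [ 0.004 -0.009 -0.022]
```

move_arm([
  [[0.02,0,0.04],0,1],
  [[0.01,0,0.04],0,1],
  [[0,0,0],0,1],
])

```text
t: 23.57
ee_pos: [522.6, 301.1, 117.5]
orientation: [0.514, 3.099, -0.0]
ft_force: [-0.3, 0.3, -1.8]
width: 23.7
grasp_force: 30.0
```

move_arm([
  [[0.006,0,0.04],0,1],
  [[0.006,0,0.04],0,1],
  [[0,0,0],0,1],
])

```text
t: 23.82
ee_pos: [522.3, 301.2, 115.5]
orientation: [-0.514, -3.099, 0.0]
ft_force: [-0.3, 0.6, -0.6]
width: 23.9
grasp_force: 30.0
```

```bash
python3 plan.py 522.9 300.8 120 1.244
```

```text
t 23.8167 tcp [522.33  301.223 115.473] closing dir yaw 1.242088418997756 tool x [-0.946  0.323 -0.   ] z [-0. -0. -1.] q [ 0.503  0.529  1.748 -0.     0.865 -0.739] F [-0.301  0.561 -0.554] M [ 0.012 -0.003 -0.015] w 23.902896567737322 g 29.9998739361763
units now  tool xyz [-0.027 -0.009 -0.181]
turn units (tool z, down) -0.021905104725194854 q6 est -0.7385977479283193
units after turn [-0.027 -0.009 -0.181]
```

Depth 26 mm, still free; carry on in the same manner.

move_arm([
  [[0.006,0,0.04],0,1],
  [[0.006,0,0.04],0,1],
  [[0,0,0],0,1],
])

```text
t: 24.07
ee_pos: [522.0, 301.3, 113.5]
orientation: [-0.514, -3.099, 0.0]
ft_force: [-0.1, -0.4, -1.1]
width: 23.7
grasp_force: 30.0
```

move_arm([
  [[0.006,0,0.04],0,1],
  [[0.006,0,0.03],0,1],
  [[0,0,0],0,1],
])

```text
t: 24.32
ee_pos: [521.7, 301.4, 111.7]
orientation: [-0.514, -3.099, 0.0]
ft_force: [0.5, -0.0, -1.5]
width: 23.5
grasp_force: 30.0
```

```bash
python3 plan.py 522.9 300.8 120 1.244
```

```text
t 24.3167 tcp [521.701 301.433 111.748] closing dir yaw 1.2420816728007478 tool x [-0.946  0.323  0.   ] z [-0. -0. -1.] q [ 0.504  0.534  1.75  -0.     0.858 -0.738] F [ 0.513 -0.034 -1.477] M [0.004 0.036 0.064] w 23.492077993454448 g 29.999675452709198
units now  tool xyz [-0.054 -0.009 -0.33 ]
turn units (tool z, down) -0.021982410448460825 q6 est -0.7378557921101943
units after turn [-0.054 -0.009 -0.33 ]
```

move_arm([
  [[0.005,0,0.03],0,1],
  [[0.005,0,0.03],0,1],
  [[0,0,0],0,1],
])

```text
t: 24.57
ee_pos: [521.5, 301.5, 110.3]
orientation: [-0.514, -3.099, 0.0]
ft_force: [-0.5, -0.6, -1.3]
width: 23.4
grasp_force: 30.0
```

move_arm([
  [[0.005,0,0.03],0,1],
  [[0.0,0,0.02],0,1],
  [[0,0,0],0,1],
])

```text
t: 24.82
ee_pos: [521.3, 301.5, 109.0]
orientation: [-0.514, -3.099, 0.0]
ft_force: [0.6, 0.1, -0.2]
width: 23.8
grasp_force: 30.0
```

```bash
python3 plan.py 522.9 300.8 120 1.244
```

```text
t 24.8167 tcp [521.331 301.546 109.034] closing dir yaw 1.2420559012002537 tool x [-0.946  0.323  0.   ] z [-0. -0. -1.] q [ 0.505  0.537  1.752 -0.     0.853 -0.737] F [ 0.593  0.085 -0.241] M [-0.004 -0.024  0.025] w 23.825287783330946 g 29.999722838401794
units now  tool xyz [-0.069 -0.008 -0.439]
turn units (tool z, down) -0.022277731236382742 q6 est -0.7373972600144997
units after turn [-0.069 -0.008 -0.439]
```

move_arm([
  [[0.002,0,0.03],0,1],
  [[0,0,0.02],0,1],
  [[0,0,0],0,1],
])

```text
t: 25.07
ee_pos: [521.3, 301.6, 107.8]
orientation: [-0.514, -3.099, 0.0]
ft_force: [-0.8, 0.1, -1.6]
width: 23.8
grasp_force: 30.0
```

move_arm([
  [[0,0,0.03],0,1],
  [[0.0,0,0],0,1],
])

```text
t: 25.23
ee_pos: [521.3, 301.7, 107.2]
orientation: [-0.514, -3.099, -0.0]
ft_force: [-1.1, 0.7, -0.3]
width: 23.8
grasp_force: 30.0
```

```bash
python3 plan.py 522.9 300.8 120 1.244
```

```text
t 25.2333 tcp [521.341 301.663 107.192] closing dir yaw 1.2419454693068674 tool x [-0.946  0.323  0.   ] z [-0.  0. -1.] q [ 0.505  0.54   1.753  0.     0.849 -0.737] F [-1.144  0.683 -0.322] M [0.05  0.127 0.   ] w 23.765246138462572 g 29.999832808971405
units now  tool xyz [-0.07  -0.013 -0.512]
turn units (tool z, down) -0.02354318751931656 q6 est -0.7372889146834259
units after turn [-0.07  -0.013 -0.512]
```

move_arm([
  [[0.012,0,0.03],0,1],
  [[0,0,0.02],0,1],
  [[0,0,0],0,1],
])

```text
t: 25.48
ee_pos: [521.4, 301.9, 106.4]
orientation: [0.514, 3.099, 0.001]
ft_force: [0.3, -0.5, 4.3]
width: 23.8
grasp_force: 30.0
```

move_arm([
  [[0.005,0,0.03],0,1],
  [[0.0,0,0],0,1],
])

```text
t: 25.65
ee_pos: [521.4, 302.0, 105.8]
orientation: [0.514, 3.098, 0.001]
ft_force: [-1.3, -0.9, 5.8]
width: 23.9
grasp_force: 30.0
```

```bash
python3 plan.py 522.9 300.8 120 1.244
```

```text
t 25.65 tcp [521.427 301.96  105.814] closing dir yaw 1.242109651805212 tool x [-0.946  0.323 -0.001] z [ 0.001  0.    -1.   ] q [ 0.505  0.542  1.754 -0.     0.845 -0.737] F [-1.253 -0.877  5.84 ] M [-0.07   0.176 -0.031] w 23.879826099157363 g 30.00139743089676
units now  tool xyz [-0.071 -0.024 -0.567]
turn units (tool z, down) -0.021661794674305984 q6 est -0.7368494668363673
units after turn [-0.071 -0.025 -0.567]
```

move_arm([
  [[0,0,0],0,0.5],
  [[0,0,0],0,0.5],
  [[0,0,0],0,0.5],
  [[0,0,0],0,0.5],
  [[0,0,-0.4],0,0.5],
  [[0,0,-0.6],0,0.5],
  [[0,0,-0.2],0,0.7],
  [[0.1,0,0],0,1],
  [[0,0,0],0,1],
  [[0,0,0],0,1],
  [[0,0,0],0,1],
  [[0,0,0],0,1],
  [[0,0,0],0,1],
  [[0,0,0],0,1],
])

```text
t: 26.82
ee_pos: [518.4, 302.5, 134.8]
orientation: [-0.514, -3.099, 0.001]
ft_force: [-0.8, -0.4, -0.7]
width: 0.5
grasp_force: 0.0
```

```bash
python3 plan.py 518.6 302.8 123 1.244; python3 v.py pics/v2.png
```

```text
t 26.8167 tcp [518.45  302.489 134.82 ] closing dir yaw 1.2420396703882326 tool x [-0.946  0.323  0.   ] z [-0.001 -0.    -1.   ] q [ 0.508  0.498  1.745  0.     0.899 -0.734] F [-0.785 -0.412 -0.746] M [-0.004 -0.024  0.021] w 0.4625981534586938 g 0.0
units now  tool xyz [-0.002  0.014  0.473]
turn units (tool z, down) -0.022463722641758214 q6 est -0.733717614484568
units after turn [-0.002  0.014  0.473]
scene 356 64
top 122 211
```

View pics/v2.png

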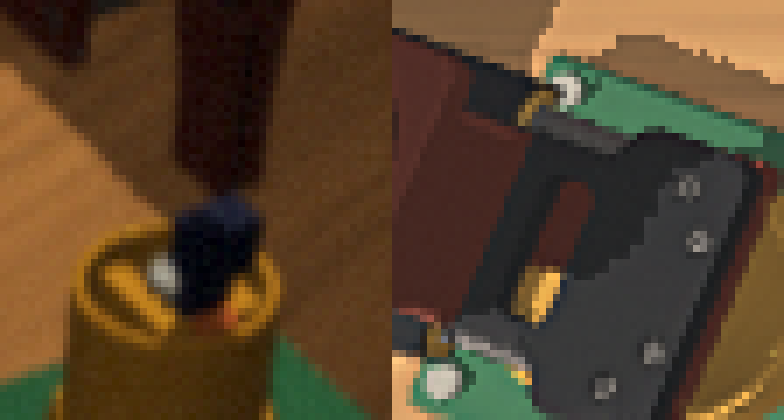

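move_arm([
  [[0,0.01,0.2],0,1],
  [[0,0,0.2],0,1],
  [[0,0,0.1],0,1],
  [[0,0,0.02],0,1],
  [[0,0,0],0,1],
])

```text
t: 27.33
ee_pos: [518.5, 302.6, 121.7]
orientation: [-0.514, -3.099, 0.001]
ft_force: [0.5, 0.3, 0.6]
width: 0.4
grasp_force: 0.0
```

move_arm([
  [[0,0,0.03],0,1],
  [[0,0,0.02],0,1],
  [[0,0,0],0,1],
])

```text
t: 27.58
ee_pos: [518.8, 303.0, 121.4]
orientation: [0.514, 3.099, 0.001]
ft_force: [-1.8, -0.4, 3.9]
width: 0.4
grasp_force: 1.8
```

move_arm([
  [[0,0,0.03],0,1],
  [[0,0,0.03],0,1],
  [[0,0,0],0,1],
])

```text
t: 27.83
ee_pos: [519.0, 303.4, 120.6]
orientation: [0.514, 3.098, 0.002]
ft_force: [-3.1, 0.8, 9.1]
width: 0.5
grasp_force: 4.5
```

move_arm([
  [[0,0,0.03],0,1],
  [[0,0,0.02],0,1],
  [[0,0,0],0,1],
])

```text
t: 28.08
ee_pos: [519.2, 303.6, 119.9]
orientation: [0.514, 3.098, 0.003]
ft_force: [-3.4, 1.1, 13.3]
width: 0.4
grasp_force: 6.7
```

move_arm([
  [[0,0,0.03],0,1],
  [[0,0,0.01],0,1],
  [[0,0,0],0,1],
])

```text
t: 28.33
ee_pos: [519.2, 303.7, 119.4]
orientation: [0.514, 3.098, 0.003]
ft_force: [-4.1, 0.1, 17.2]
width: 1.0
grasp_force: 8.5
```

move_arm([
  [[0,0,0.015],0,1],
  [[0,0,0.01],0,1],
  [[0,0,0],0,1],
])

```text
t: 28.58
ee_pos: [519.3, 303.8, 119.0]
orientation: [0.514, 3.098, 0.003]
ft_force: [-6.3, 0.6, 19.4]
width: -0.0
grasp_force: 9.5
```

move_arm([
  [[0,0,0.008],0,1],
  [[0,0,0],0,1],
  [[0,0,0],0,1],
  [[0,0,0],0,1],
])

```text
t: 28.92
ee_pos: [519.3, 303.8, 119.0]
orientation: [0.514, 3.098, 0.004]
ft_force: [-6.6, -0.5, 20.6]
width: 0.4
grasp_force: 10.1
```

move_arm([
  [[0,0,-0.1],0,1],
  [[0,0,-0.2],0,1],
  [[0,0,0],0,1],
])

```text
t: 29.17
ee_pos: [519.1, 303.0, 124.6]
orientation: [0.514, 3.098, 0.001]
ft_force: [-0.0, 0.5, 0.2]
width: 0.4
grasp_force: 0.0
```

move_arm([
  [[0,0,0.1],0,1],
  [[0,0,0.1],0,1],
  [[0,0,0.04],0,1],
  [[0,0,0],0,1],
])

```text
t: 29.5
ee_pos: [518.9, 302.8, 118.7]
orientation: [0.514, 3.099, 0.0]
ft_force: [-3.4, -1.9, 13.9]
width: 0.4
grasp_force: 6.6
```

move_arm([
  [[0,0,0.03],0,1],
  [[0,0,0.015],0,1],
  [[0,0,0],0,1],
  [[0,0,0],0,1],
])

```text
t: 29.83
ee_pos: [519.0, 303.0, 118.5]
orientation: [0.514, 3.099, 0.001]
ft_force: [-5.3, -2.6, 20.9]
width: 0.2
grasp_force: 10.4
```

Tight (hardly sinks at 21 N). Retreat and check everything once.

move_arm([
  [[0,0,-0.2],0,1],
  [[0,0,-0.6],0,1],
  [[0,0,-1],0,1],
  [[0,0,-1],0,1],
  [[0,0,-1],0,1],
  [[-0.5,-0.5,-0.5],0,1],
  [[-0.5,-1,0],0,1],
  [[0,-1,0],0,1],
  [[0,-1,0],0,1],
  [[0,-1,0],0,1],
  [[0,-1,0],0,1],
  [[0,0,0],0,1],
  [[0,0,0],0,1],
])

```text
t: 30.92
ee_pos: [497.7, 163.8, 223.9]
orientation: [-0.517, -3.098, 0.0]
ft_force: [-0.3, -0.7, -0.8]
width: 0.5
grasp_force: 0.0
```

```bash
python3 - <<'E'
from fit import *
np.set_printoptions(precision=1,suppress=True)
D0=pickle.load(open("d0.pkl","rb"))
for n in("scene","top"):
    d=shot(n,f"pics/end_{n}.png")
    for t in("key","sundial","lens","brass_key"): print(n,t,[(round(b["p"],2),[round(float(x)) for x in b["rect"]]) for b in cams.boxes_of(n,t)])
    # brass key, rack and bystander areas unchanged?
    for nm,(x,y) in {"scene":{"brass":(209,246),"sundial":(420,226),"lens":(367,293)},"top":{"brass":(422,245),"sundial":(256,144),"lens":(342,138)}}[n].items():
        a=d["image"][y-20:y+20,x-20:x+20].astype(int)-D0[n]["image"][y-20:y+20,x-20:x+20]; print(nm,abs(a).mean())
    h=cv2.cvtColor(d["image"],cv2.COLOR_RGB2HSV).astype(int); m=((h[...,0]<5)|(h[...,0]>175))&(h[...,1]>150)&(h[...,2]>40)
    x0,x1,y0,y1=(205,255,255,305) if n=="top" else (305,350,118,152)
    w=np.zeros(m.shape,bool); w[y0:y1,x0:x1]=m[y0:y1,x0:x1]; p,c=hull(w)
    if n=="top" or 1: print("knob",len(p),c,cv2.minAreaRect(p.astype(np.float32)))
    for yaw in (1.0,1.073,1.15): print(yaw,[proj(d,[461+23*e*np.cos(yaw),174.3+23*e*np.sin(yaw),63]) for e in(-1,1)])
E
python3 plan.py
```

```text
scene key [(0.65, [366, 292, 40, 34]), (0.58, [285, 206, 23, 29]), (0.55, [210, 207, 20, 28]), (0.54, [388, 100, 16, 17]), (0.44, [327, 140, 17, 23]), (0.2, [354, 134, 124, 78])]
scene sundial [(0.79, [419, 226, 54, 36])]
scene lens [(0.84, [366, 291, 39, 34])]
scene brass_key [(0.56, [211, 245, 15, 17])]
brass 12.606458333333334
sundial 3.708125
lens 4.651666666666666
knob 213 [326.  135.7] ((326.18865966796875, 135.66036987304688), (11.263564109802246, 20.604084014892578), 74.05460357666016)
1.0 [array([316.7, 133.2]), array([336.9, 129.6])]
1.073 [array([316.9, 133.7]), array([336.7, 129.2])]
1.15 [array([317.2, 134.2]), array([336.4, 128.7])]
top key [(0.87, [320, 253, 38, 21]), (0.54, [370, 308, 9, 37])]
top sundial [(0.97, [257, 148, 50, 42])]
top lens [(0.92, [342, 139, 31, 30])]
top brass_key [(0.64, [422, 247, 16, 4])]
brass 7.92875
sundial 3.460625
lens 8.070208333333333
t 31.4167 tcp [497.979 164.959 224.113] closing dir yaw 1.2425917894688425 tool x [-0.947  0.322  0.   ] z [-0. -0. -1.] q [ 0.297  0.274  1.849  0.     1.018 -0.945] F [ 0.6    0.67  -0.021] M [-0.052 -0.014  0.027] w 0.49457517109269417 g 0.0Traceback (most recent call last):
  File "<stdin>", line 12, in <module>
  File "fit.py", line 7, in hull
    k=1+np.argmax(s[1:,4]); pts=np.argwhere(l==k)[:,::-1]
        ~~~~~~~~~^^^^^^^^^
    return _wrapfunc(a, 'argmax', axis=axis, out=out, **kwds)
    return bound(*args, **kwds)
ValueError: attempt to get argmax of an empty sequence
```

```bash
python3 - <<'E'
from fit import *
D=pickle.load(open("d0.pkl","rb"))["scene"]; p=[485.4,245.44,-.327]
A=cv2.imread("pics/scene0.png")[:,:,::-1];B=cv2.imread("pics/sk2.png")[:,:,::-1];C=cv2.imread("pics/end_scene.png")[:,:,::-1]
for im in(A,B,C):
  for x in(0,2):
    print([ "%d,%d,%d"%tuple(cv2.getRectSubPix(np.ascontiguousarray(im),(1,1),tuple(map(float,proj(D,T(p)(np.array([[x,y,32.]]))[0]))))[0,0]) for y in np.arange(-58,-10,2.5)])
E
```

```text
['60,5,5', '56,11,6', '61,25,17', '68,41,23', '89,59,20', '129,83,20', '163,108,25', '170,116,26', '179,124,28', '168,110,24', '162,108,28', '151,103,33', '129,88,35', '79,56,28', '60,44,18', '44,35,24', '47,44,38', '55,51,47', '61,54,47', '89,69,42']
['57,8,5', '56,14,7', '61,33,26', '68,49,29', '87,58,20', '124,82,19', '135,89,21', '144,99,22', '144,97,22', '137,89,20', '119,80,26', '111,79,36', '94,68,40', '66,52,35', '52,43,28', '37,34,25', '41,40,35', '49,45,42', '52,46,40', '77,58,33']
['72,50,40', '88,61,49', '95,60,39', '113,67,21', '150,98,23', '173,117,28', '168,110,23', '172,116,24', '182,126,28', '171,112,25', '166,113,31', '156,105,33', '130,87,33', '78,55,25', '64,47,22', '45,36,25', '50,46,40', '58,54,49', '60,56,47', '75,69,44']
['80,69,58', '116,98,81', '102,73,45', '113,72,20', '137,93,20', '140,93,20', '136,87,15', '146,101,22', '147,98,23', '139,91,23', '123,83,29', '113,79,38', '95,69,40', '66,52,34', '54,44,29', '41,35,29', '44,42,38', '51,48,44', '51,47,42', '65,60,39']
['71,49,44', '87,61,51', '90,56,37', '106,63,21', '144,96,23', '169,114,26', '163,108,24', '164,110,23', '174,119,25', '166,111,27', '161,107,27', '151,102,34', '125,85,33', '74,54,23', '59,42,17', '44,33,21', '46,38,33', '55,50,46', '60,54,46', '73,66,44']
['79,65,59', '116,101,87', '97,67,41', '107,67,20', '133,92,24', '137,91,21', '132,87,20', '138,94,21', '141,95,23', '135,87,22', '118,81,28', '109,78,37', '90,67,37', '64,50,32', '51,39,25', '37,30,22', '41,37,33', '49,46,41', '52,49,40', '62,58,38']
```

```bash
python3 -c "
from workcell import ctrl
print(ctrl.close_job())"
```

```text
the job is handed in; nothing more can be done
None
```

I handed the job in after about 31 s of the 61 s. The cam is locked: the turn hit its stop and the follower shows dropped in the picture. The blued key is wedged at about 21 N, sinking about 0.2 mm on the final push, and the brass key, sundial and lens were never touched.

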